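# Hold the end block in the luthier's jig

## Robot

A 6-joint arm with a two-finger parallel gripper is mounted at the origin on the work surface. World frame = base frame: x ahead of the robot, y to its left, z up, the work surface at z = 0. Lengths are in mm, angles in rad, forces in N, time in s.
With the tool pointing down it reaches from about 275 to 1000 mm from the base axis. Payload 8.4 kg.
Tool frame: the origin (TCP) lies at the very end of the fingers, on their centre line; the grasp point (between the pads) lies 19 mm behind it; z points along the fingers, y is the line along which they close (so a half turn about z gives the same grasp; the last joint's range is limited). The gripper opens to 85 mm and grips with 20 to 120 N. Pads are 22 mm wide; open, the fingers measure 114 mm over their backs; the gripper's body (76 mm by 85 mm) begins 54 mm behind the grasp point. The pads swing forward as they close: fully open they stand 13 mm farther back than shut.
Start: joints at [1.212, 0.353, 1.633, -0, 1.155, -0.002], TCP at [218.297, 585.64, 198.281] pointing down, gripper open.
Joint ranges: [-2.63, 2.63], [-0.92, 2.1], [0.06, 2.66], [-1.3, 4.44], [0, 2.69], [-3.02, 3.02]. Speed limits (rad/s): [2.22, 2.22, 2.79, 3.14, 3.14, 3.14].

## Interface

Orientations are given as [roll, pitch, yaw] about the fixed x, y, z axes, in that order (R = Rz(yaw) Ry(pitch) Rx(roll)).
In Python, from rig import ctrl gives the robot as it stands.
- The arm moves only by the tool step_arm, never from a script. Its argument "deltas" is a list that holds one entry, the list of rows, each a list of 4 numbers: the shift along the tool's x, y, z in m, then the turn about the tool's z in rad. A call has 1 to 12 rows; each row is the pose to reach, as a shift and turn from the pose commanded when the call began, along the tool's axes at that moment; what a row does not reach only later rows make up. A row lasts 1/12 s, in which the tool goes at most 41.7 mm and 7.16 degrees, less where a joint would pass 70% of its speed; a pose out of reach is approached as far as the arm can. A call with a gripper value outside its range is refused whole. "fingers" is the opening, from 0 (shut) to 1 (fully open), set as the call begins (left out, the last holds). The fingers move at their own pace and stop on an object; "squeeze" is the grip in N (left out, the last holds). Time passes only in rows, so rows that repeat a pose let the fingers close. It gives the time, the measured TCP pose, the force, the opening and the grip force at its end, in the units of the state.
- ctrl.state(): the state, without advancing time (a new reading comes with each control period).
- ctrl.capture(name): name is "side" or "top" or "wrist"; returns the picture (420x560x3 uint8, red, green, blue); there is no depth.
- ctrl.camera_model(name): a dict with "K" (3x3 intrinsics, pixels), "rvec" (rotation vector, rad) and "tvec" (3), from world to camera coordinates, as OpenCV has them; the wrist camera has in their place "T_tool_cam" (4x4, takes a point from camera to tool coordinates, whose origin is the TCP and whose axes are the flange's). Camera axes: x right, y down, z forward; pixel columns grow to the right and rows downward; lengths in mm; the calibration is good to about 2 mm. The wrist camera is an equidistant fisheye: a pixel r from the principal point sees the ray r / f radians off the axis. A picture is of the moment at which its call begins: read the wrist's pose just before it. camera_model takes no time and is no camera call.
- ctrl.hand_in(): hands the job in; it is judged then, once.
The state is a dict: "clock": time; "joint_pos": joint angles; "qvel": joint speeds; "joint_efforts": joint torques, N m; "tcp_pos": TCP position; "orientation": TCP orientation; "wrist_force": force on the tool from outside, world axes, zero at the start; "torque": the same for the moment, N m; "grip_width": finger opening in mm; "gripper_force": force on a finger pad.
Only numpy, scipy, OpenCV 4.12 (cv2) and the standard library are available. Lean on these libraries where they do the work, as an engineer would, in place of code of your own. Each camera call takes 0.05 s, during which the arm holds its last target. There are 200 camera calls.

## Task

Take the big end-block blank (the long, tall one) out of its pocket in the wooden parts tray and stand it on the bed of the gluing jig, long side along the fence and one end up against the stop block. Then push it diagonally, firmly down onto the bed and firmly into the fence at the same time, and finish while still holding that push: do not let go. Leave the other parts and things lying around where they are.

Things in the scene. Friction and masses are not known exactly. Their poses are not given: they have to be found in the camera images.
- block_center (a point): centre of the end-block blank, a plain brown wooden block 60 long (its x) x 26 wide (its y) x 40 high (its z) mm, 0.03 to 0.06 kg. It stands upright in one of the three tray pockets, its length along the tray's x axis, its upper 26 mm above the tray's top. It stays upright, on the same foot, for the job; either long side may face the fence. Pick it across the 26 mm width.
- tray: fixed light wooden tray, 90 (its x) x 250 (its y) x 20 mm high, origin under its centre. Three pockets in a row at y = -80, 0 and +80 mm, each 67 (x) x 35 (y) mm, 14 mm deep (floor 6 mm above the table). Which pocket holds which part varies. About 54 mm are free between neighbouring parts.
- short_center (a point): centre of a shorter, lower wooden block, 40 x 26 x 24 mm high, in another pocket; leave it there
- plug_center (a point): centre of a round upright wooden plug, 30 mm across, 34 mm high, in another pocket; leave it there
- jig: the jig, fixed to the table: a flat plywood board, 176 (its x) x 206 (its y) mm, with bed and fence on it. Origin under its centre at table height; its x axis points square to the fence, towards it. It may be turned up to about 0.45 rad.
- bed: grey flat bed of the jig, 156 (x) x 186 (y) mm, 6 mm thick; its origin is the centre of its underside, its axes are the jig's. Its top is 12 mm above the table.
- fence: dark wooden strip fixed along the bed's +x edge (jig axes), 20 mm wide (x), 186 mm long (y), 12 mm high above the bed; origin at the centre of its underside, axes as the jig. Its working face is its -x side, 10 mm from its origin, 50 mm in +x from the jig's origin. Fence, bed, stop and blank are rigid, smooth waxed surfaces (friction about 0.25), so part of a sideways push is taken by rubbing on the bed. A firm push is some 6 to 20 N each way.
- stop: small light wooden stop block fixed on the bed, butting on the fence: 40 (x) x 20 (y) x 12 mm high; origin at the centre of its underside, axes as the jig. Its place along the fence varies. The blank's end goes against its -y face (10 mm from its origin), so the seated blank's centre is 40 mm in -y from the stop's origin, 37 mm in +x from the jig's origin and 32 mm above the table.
- glue: white glue bottle, 52 mm across, 110 mm high, standing beyond the work; origin under its centre; leave it alone
- driver: screwdriver lying beyond the work; leave it alone
Mind the look-alikes: they are no part of the job. What is shaped like the part that bears block_center but blue or pink is not meant.

How it is judged:
By the outcome, as a careful person would: the job done as asked, in the order asked, and still so for the second after the job is handed in, while the arm keeps its last pose, push and grip.
It also fails if it takes over 51 s, if anything falls off the work surface, if the arm or the gripper's body presses on something with over 40 N, if the wrist force passes 120 N, or if a joint passes its speed limit or range.

## Working session

There is one attempt and no reset: what is moved stays moved. The work goes in short steps, Python scripts to look and compute and a tool call to move; the robot and the scene stay as the last step left them, time stands still between calls to the robot, and variables do not carry over. Pictures are saved under pics/ and viewed, at most 10 in all, crops included, and the job is handed in when it is done.

Besides the shell and the picture viewer there is one more tool, called after "Emit:" as name(argument=value, ...) on one line, values as JSON. step_arm: Moves the arm, as the interface text tells. Its arguments: {"type":"object","properties":{"deltas":{"type":"array","items":{"type":"array","items":{"type":"array","items":{"type":"number"}}}},"fingers":{"type":"number"},"squeeze":{"type":"number"}},"required":["deltas"]}

```bash
mkdir -p pics; python3 - <<'E'
from rig import ctrl
import cv2
print(ctrl.state())
for n in("top","side"):
    cv2.imwrite(f"pics/{n}1.png",ctrl.capture(n)[:,:,::-1]); print(n,ctrl.camera_model(n))
print(ctrl.camera_model("wrist"))
E
```

```text
{'clock': 0.0, 'joint_pos': array([ 1.21163781e+00,  3.53649629e-01,  1.63416007e+00, -6.31623197e-06,
        1.15520676e+00, -2.42469331e-03]), 'qvel': array([-0.00059933, -0.00094485, -0.0016826 ,  0.00167646, -0.0005889 ,
        0.00016939]), 'joint_efforts': array([-5.09392703e-03, -6.05240107e+01, -3.42066514e+01, -4.03397289e-04,
        9.28765250e-03, -2.09742257e-05]), 'tcp_pos': array([218.08604373, 585.1388284 , 197.54969859]), 'orientation': array([-3.14016884e+00,  2.32264928e-06,  2.78486138e+00]), 'wrist_force': array([0.68861448, 0.3548267 , 0.34695747]), 'torque': array([-0.0650747 , -0.005122  ,  0.00925885]), 'gripper_force': 0.0, 'grip_width': 85.07357727761777}
top {'K': array([[405.48885989,   0.        , 281.54818031],
       [  0.        , 405.48885989, 207.22518889],
       [  0.        ,   0.        ,   1.        ]]), 'rvec': array([ 2.18188244, -2.20010477,  0.04994634]), 'tvec': array([ -2.67727202, 582.05993286, 963.40259035])}
side {'K': array([[434.35685424,   0.        , 284.3949562 ],
       [  0.        , 434.35685424, 206.0737962 ],
       [  0.        ,   0.        ,   1.        ]]), 'rvec': array([ 2.21750284, -0.86360643,  0.38310697]), 'tvec': array([-439.65386203,  315.61429304,  604.71093683])}
{'K': array([[325.1922621 ,   0.        , 277.4251875 ],
       [  0.        , 325.1922621 , 206.77736725],
       [  0.        ,   0.        ,   1.        ]]), 'T_tool_cam': array([[ 7.25505594e-04, -9.55870040e-01, -2.93788937e-01,
         7.48248930e+01],
       [ 9.99999381e-01,  4.45505475e-04,  1.01998329e-03,
         6.30886302e-01],
       [-8.44086892e-04, -2.93789495e-01,  9.55869771e-01,
        -1.76342080e+02],
       [ 0.00000000e+00,  0.00000000e+00,  0.00000000e+00,
         1.00000000e+00]])}
```

View pics/top1.png

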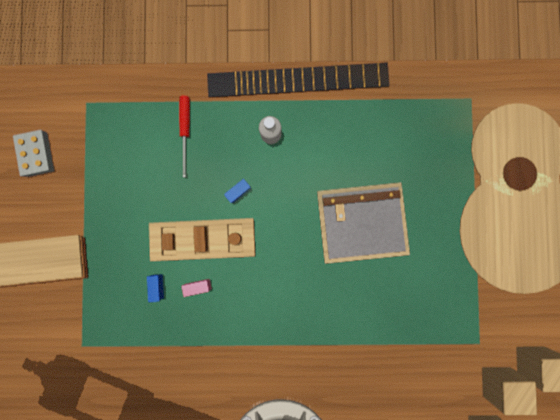

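View pics/side1.png

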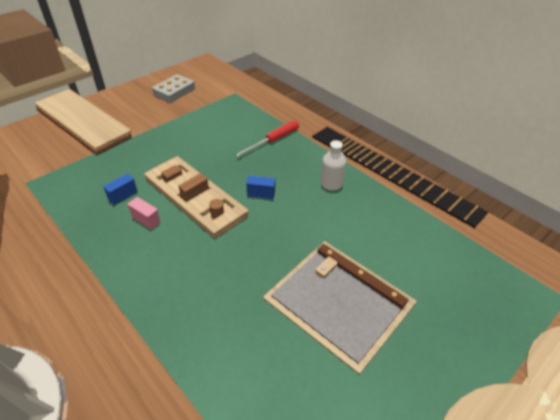

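The top view shows the candidates: brown blocks at (200,239) and (167,241), plug at (235,239), blue at (237,191) and (155,288), pink at (196,288). In the side view the middle one looks tallest. The jig is at (364,223) and its stop at (340,212). I'll check with one enlarged crop.

```bash
python3 - <<'E'
import cv2,numpy as np
a=cv2.imread("pics/top1.png")
t=cv2.resize(a[210:270,140:265],None,fx=6,fy=6,interpolation=2)[:,:750]
j=cv2.resize(a[178:268,310:415],None,fx=5.5,fy=5.5,interpolation=2)
cv2.imwrite("pics/ct.png",t);cv2.imwrite("pics/cj.png",j);print(t.shape,j.shape)
E
```

```text
(360, 750, 3) (495, 578, 3)
```

View pics/ct.png

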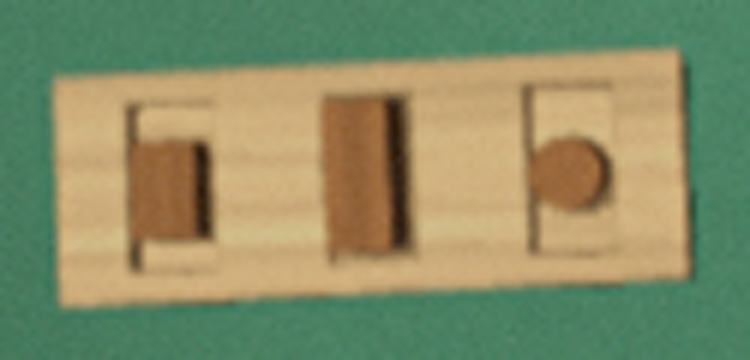

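View pics/cj.png

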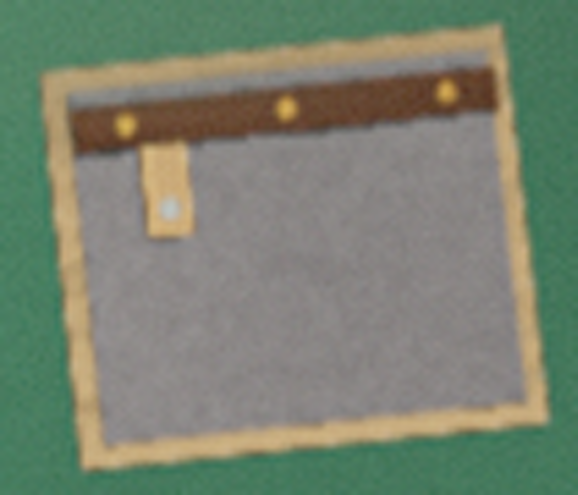

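The crop shows the tall end block in the middle pocket, with top face corners at about (322,97), (387,97), (393,250) and (330,252). The short block is to its left and the plug to its right. In the jig crop, the stop's top face has corners at (142,147), (187,143), (193,233) and (150,238), and the board corners are clear.

```bash
cat > h.py <<'E'
import cv2,numpy as np
from rig import ctrl
from scipy.spatial.transform import Rotation as Ro
def rays_top(name,uv):
    m=ctrl.camera_model(name);R=cv2.Rodrigues(m["rvec"])[0]
    d=np.c_[np.array(uv,float),np.ones(len(uv))]@np.linalg.inv(m["K"]).T@R
    return -R.T@m["tvec"],d
def wrist_ray(uv,s):
    m=ctrl.camera_model("wrist");K=m["K"];T=m["T_tool_cam"]
    p=(np.array(uv,float)-K[:2,2])/K[0,0];r=np.linalg.norm(p,axis=1)[:,None]
    d=np.c_[np.sin(r)*p/r,np.cos(r)]
    R=Ro.from_euler('xyz',s["orientation"]).as_matrix()
    return R@T[:3,3]+s["tcp_pos"],d@T[:3,:3].T@R.T
def hit(o,d,z): return o+d*((z-o[2])/d[:,2])[:,None]
def wproj(P,s):
    m=ctrl.camera_model("wrist");K=m["K"];T=m["T_tool_cam"]
    R=Ro.from_euler('xyz',s["orientation"]).as_matrix()
    c=((np.array(P)-s["tcp_pos"])@R-T[:3,3])@T[:3,:3]
    n=np.linalg.norm(c[:,:2],axis=1);th=np.arctan2(n,c[:,2])
    return c[:,:2]/n[:,None]*th[:,None]*K[0,0]+K[:2,2]
def delta(s,P,yaw):
    R=Ro.from_euler('xyz',s["orientation"]).as_matrix()
    t=R.T@(np.array(P)-s["tcp_pos"]); dy=s["orientation"][2]-yaw
    return t, (dy+np.pi/2)%np.pi-np.pi/2
E
python3 - <<'E'
from h import *
def c(l,f,u0,v0): return (np.array(l)+.5)/f-.5+[u0,v0]
b=hit(*rays_top("top",c([(322,97),(387,97),(393,250),(330,252)],6,140,210)),46)
tr=hit(*rays_top("top",c([(52,76),(680,50),(690,278),(60,306)],6,140,210)),20)
g=hit(*rays_top("top",c([(45,72),(500,25),(548,422),(85,468)],5.5,310,178)),6)
s=hit(*rays_top("top",c([(142,147),(187,143),(193,233),(150,238)],5.5,310,178)),24)
f=hit(*rays_top("top",c([(77,153),(497,112)],5.5,310,178)),24)
a=lambda p,q:np.arctan2(*(p-q)[[1,0]])
for n,q in(("blk",b),("tray",tr),("jig",g),("stop",s)):
    print(n,q.mean(0).round(1),"yaw",round(a(q[0],q[3]),3),round(a(q[1],q[2]),3),round(a(q[0],q[1])-np.pi/2,3),round(a(q[3],q[2])-np.pi/2,3),[round(np.linalg.norm(q[i]-q[i-1]),1) for i in range(4)])
print("fence",f.round(1),a(f[0],f[1])-np.pi/2)
print(ctrl.state()["orientation"])
E
```

```text
blk [508.8 184.8  46. ] yaw 0.055 0.041 -0.008 0.024 [np.float64(60.2), np.float64(25.3), np.float64(59.4), np.float64(24.5)]
tray [506.9 185.4  20. ] yaw 0.044 0.039 0.033 0.037 [np.float64(91.8), np.float64(251.9), np.float64(90.9), np.float64(251.5)]
jig [ 544.2 -205.2    6. ] yaw 0.087 0.096 0.094 0.091 [np.float64(175.5), np.float64(202.9), np.float64(176.2), np.float64(204.4)]
stop [ 568.5 -147.4   24. ] yaw 0.072 0.05 0.08 0.107 [np.float64(39.7), np.float64(19.6), np.float64(39.2), np.float64(18.8)]
fence [[ 585.1 -108.2   24. ]
 [ 601.3 -290.8   24. ]] 0.0889432247804538
[-3.14031347e+00 -2.67215604e-05  2.78478254e+00]
```

```bash
python3 - <<'E'
from h import *
print(delta(ctrl.state(),[508.5,185,120],0.038))
E
```

```text
(array([-411.88498092, -273.46663347,   77.96348768]), np.float64(-0.3948101143367273))
```

Emit:
step_arm(deltas=[[[-0.412,-0.2735,0.077,-0.395],[-0.412,-0.2735,0.077,-0.395],[-0.412,-0.2735,0.077,-0.395],[-0.412,-0.2735,0.077,-0.395],[-0.412,-0.2735,0.077,-0.395],[-0.412,-0.2735,0.077,-0.395],[-0.412,-0.2735,0.077,-0.395],[-0.412,-0.2735,0.077,-0.395],[-0.412,-0.2735,0.077,-0.395],[-0.412,-0.2735,0.077,-0.395],[-0.412,-0.2735,0.077,-0.395],[-0.412,-0.2735,0.077,-0.395]]], fingers=1)

```text
clock: 1.1
tcp_pos: [508.0, 185.6, 121.3]
orientation: [-3.142, -0.0, -3.103]
wrist_force: [-0.1, 1.3, -0.4]
grip_width: 85.3
gripper_force: 0.0
```

Emit:
step_arm(deltas=[[[0,0,0,0],[0,0,0,0],[0,0,0,0],[0,0,0,0]]])

```text
clock: 1.43
tcp_pos: [506.7, 188.3, 121.7]
orientation: [3.141, -0.0, -3.102]
wrist_force: [0.6, -0.2, 0.3]
grip_width: 85.9
gripper_force: 0.0
```

```bash
python3 - <<'E'
from h import *
s=ctrl.state();im=ctrl.capture("wrist")[:,:,::-1]
print(s["clock"],s["tcp_pos"],s["orientation"],s["wrist_force"])
c,sn=np.cos(.038),np.sin(.038)
P=[[508.5+c*x-sn*y,185+sn*x+c*y,46] for x,y in((30,13),(30,-13),(-30,-13),(-30,13))]
print(wproj(P,s).round(0).tolist())
cv2.imwrite("pics/w1.png",cv2.resize(im,None,fx=1.42,fy=1.42,interpolation=2))
E
```

```text
1.4333 [506.67725973 188.34098418 121.68654225] [ 3.14141753e+00 -3.77549658e-04 -3.10248938e+00] [ 0.60481389 -0.23603424  0.29138379]
[[288.0, 240.0], [257.0, 239.0], [256.0, 169.0], [289.0, 169.0]]
```

View pics/w1.png

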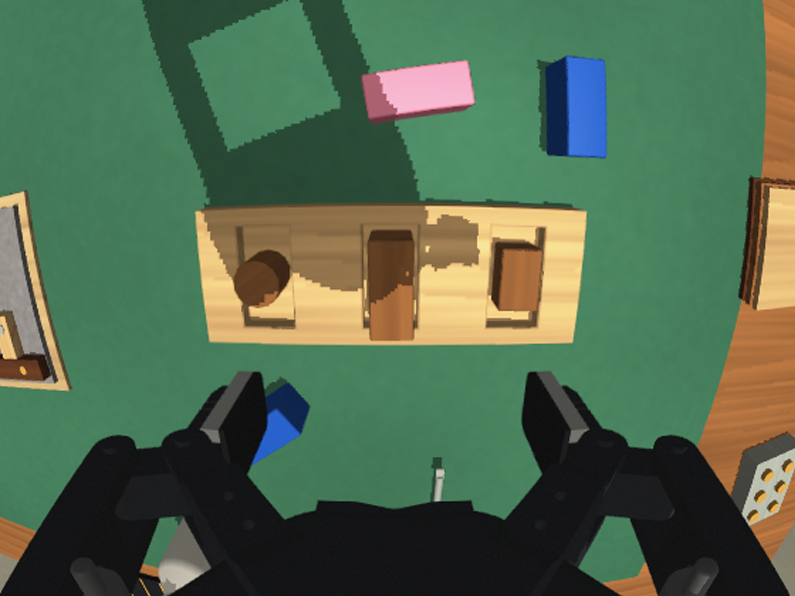

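The block's top face in the wrist view runs from about (369,243) to (414,340) in the enlarged picture. It is the tall brown block, between the plug and the short block.

```bash
python3 - <<'E'
from h import *
s=ctrl.state()
q=hit(*wrist_ray((np.array([(369,243),(412,243),(414,340),(369,340)])+.5)/1.42-.5,s),46)
print(q.round(1),q.mean(0))
c=(q.mean(0)+[508.8,184.8,46])/2; print(c)
print(delta(s,[508.3,186.6,23],0.038),s["orientation"][2]-.038+np.pi)
E
```

```text
[[480.6 174.4  46. ]
 [479.7 198.2  46. ]
 [537.7 202.4  46. ]
 [538.8 175.8  46. ]] [509.1936583  187.68353754  46.        ]
[508.99682915 186.24176877  46.        ]
(array([-1.59201501, -2.06855753, 98.78904229]), np.float64(0.0017470105397694446)) 0.0017470105397694446
```

Emit:
step_arm(deltas=[[[-0.001,0,0.03,0],[-0.001,0,0.06,0],[-0.001,0,0.06,0],[-0.001,0,0.06,0],[-0.001,0,0.06,0]]])

```text
clock: 1.9
tcp_pos: [508.6, 188.5, 62.8]
orientation: [3.141, 0.001, -3.102]
wrist_force: [0.0, 0.5, 0.0]
grip_width: 85.7
gripper_force: 0.0
```

```bash
python3 - <<'E'
from h import *
for i in range(2):
    s=ctrl.state();im=ctrl.capture("wrist")[:,:,::-1]
    print(s["clock"],s["tcp_pos"],s["orientation"],s["qvel"].round(3))
cv2.imwrite("pics/w2.png",cv2.resize(im[100:380,100:460],None,fx=2,fy=2,interpolation=2))
E
```

```text
1.9 [508.58935848 188.47656634  62.81005421] [ 3.14132864e+00  6.77572200e-04 -3.10215054e+00] [-0.007 -0.018 -0.012 -0.001 -0.004 -0.001]
1.95 [509.14677591 188.45514604  63.2655652 ] [ 3.14096912e+00  1.89959951e-03 -3.10242037e+00] [-0.006 -0.009 -0.002 -0.002 -0.004 -0.001]
```

View pics/w2.png

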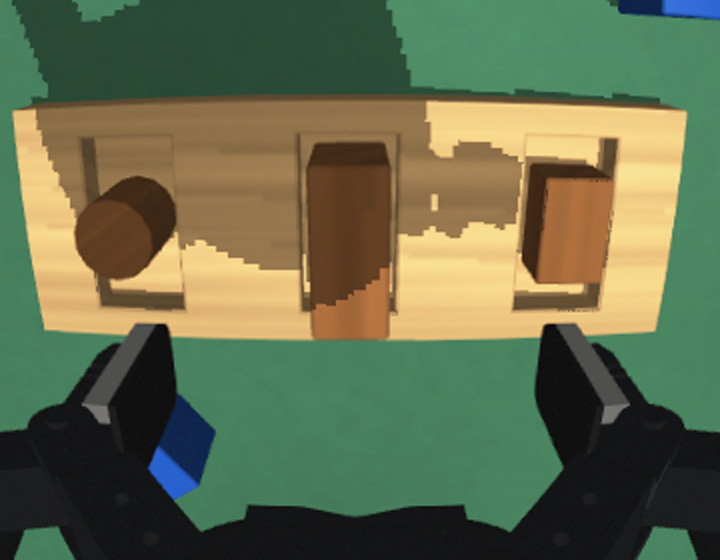

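The block lies midway between the fingers, with its edges at 308 and 390 and the finger faces at 168 and 540. I'll go down with the fingers half closed, to keep clear of the neighbours.

Emit:
step_arm(deltas=[[[0,-0.0005,0,0],[0,-0.0005,0,0],[0,-0.0005,0,0],[0,-0.0005,0.02,0],[0,-0.0005,0.039,0],[0,-0.0005,0.039,0],[0,-0.0005,0.039,0],[0,-0.0005,0.039,0]]], fingers=0.6)

```text
clock: 2.67
tcp_pos: [508.8, 187.1, 23.4]
orientation: [3.141, 0.0, -3.103]
wrist_force: [0.2, 0.2, 0.1]
grip_width: 51.1
gripper_force: 0.0
```

Emit:
step_arm(deltas=[[[0,0,0,0],[0,0,0,0],[0,0,0,0],[0,0,0,0],[0,0,0,0],[0,0,0,0],[0,0,0,0],[0,0,0,0],[0,0,0,0],[0,0,0,0]]], fingers=0, squeeze=60)

```text
clock: 3.5
tcp_pos: [508.3, 187.1, 22.6]
orientation: [-3.142, -0.0, -3.103]
wrist_force: [-0.4, 0.7, 0.3]
grip_width: -0.2
gripper_force: 0.0
```

```bash
python3 - <<'E'
from h import *
s=ctrl.state();im=ctrl.capture("wrist")[:,:,::-1]; t=ctrl.capture("side")[:,:,::-1]
print(s["tcp_pos"],s["wrist_force"],s["grip_width"])
a=cv2.resize(im[120:320,100:460],(720,400)); b=cv2.resize(t[130:260,110:344],(720,400))[:200*2]
cv2.imwrite("pics/w3.png",np.hstack([cv2.resize(a,(400,222)),cv2.resize(b,(400,222))]))
cv2.imwrite("pics/w3.png",np.vstack([cv2.resize(a,(540,300)),cv2.resize(b,(540,300))]))
E
```

```text
[508.33289517 187.05145307  22.64701865] [-0.41894868  0.71218386  0.26277922] -0.24888066848999923
```

View pics/w3.png

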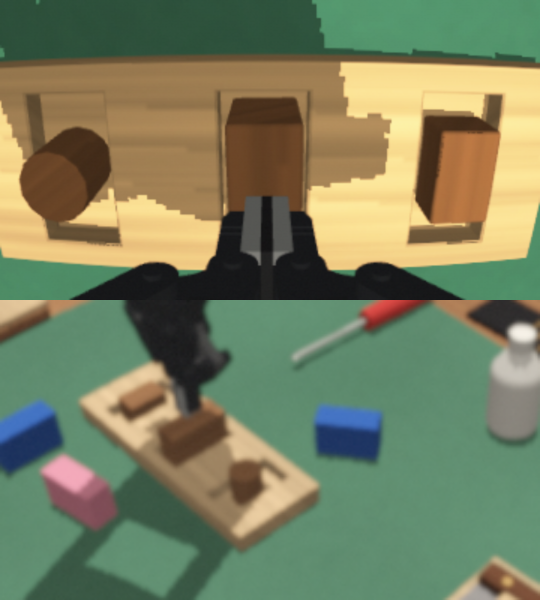

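```bash
python3 - <<'E'
from h import *
m=ctrl.camera_model("side");s=ctrl.state()
for P in(s["tcp_pos"],[508.5,187,46],[508.5,187,66],[508.5,187,86],[538.5,187,46],[478.5,187,46],[508.5,200,46],[508.5,174,46]):
    p=cv2.projectPoints(np.array([P],float),m["rvec"],m["tvec"],m["K"],None)[0].ravel(); print(np.round(P),p.round(1),((p-[110,130])*2.308).round(0))
print(wproj([s["tcp_pos"]],s))
E
python3 - <<'E'
import cv2
a=cv2.imread("pics/w3.png")
E
```

```text
[508. 187.  23.] [194.1 189.3] [194. 137.]
[508. 187.  46.] [192.8 181.1] [191. 118.]
[508. 187.  66.] [191.5 173.9] [188. 101.]
[508. 187.  86.] [190.2 166.4] [185.  84.]
[538. 187.  46.] [204.4 174.9] [218. 104.]
[478. 187.  46.] [180.8 187.4] [163. 133.]
[508. 200.  46.] [189.3 178.1] [183. 111.]
[508. 174.  46.] [196.3 184.1] [199. 125.]
[[276.17374502 239.83391575]]
```

```bash
python3 - <<'E'
from h import *
s=ctrl.state();x,y,_=s["tcp_pos"]
P=[[x,y,z] for z in(23,35,47,60)]+[[538.5,187,46],[478.5,187,46],[x+11,y,23],[x-11,y,23],[x-11,y,47],[x-11,y,35]]
for p,q in zip(P,(wproj(P,s)-[100,120])*1.5): print(np.round(p),q.round(0))
im=ctrl.capture("wrist")[:,:,::-1];t=ctrl.capture("side")[:,:,::-1]
cv2.imwrite("pics/w4.png",np.hstack([cv2.resize(im[180:280,230:330],(400,400),interpolation=2),cv2.resize(t[150:230,150:230],(400,400),interpolation=2)]))
E
```

```text
[508. 187.  23.] [264. 180.]
[508. 187.  35.] [264. 193.]
[508. 187.  47.] [264. 207.]
[508. 187.  60.] [264. 225.]
[538. 187.  46.] [261. 277.]
[478. 187.  46.] [267. 123.]
[519. 187.  23.] [263. 205.]
[497. 187.  23.] [265. 154.]
[497. 187.  47.] [265. 178.]
[497. 187.  35.] [265. 165.]
```

View pics/w4.png

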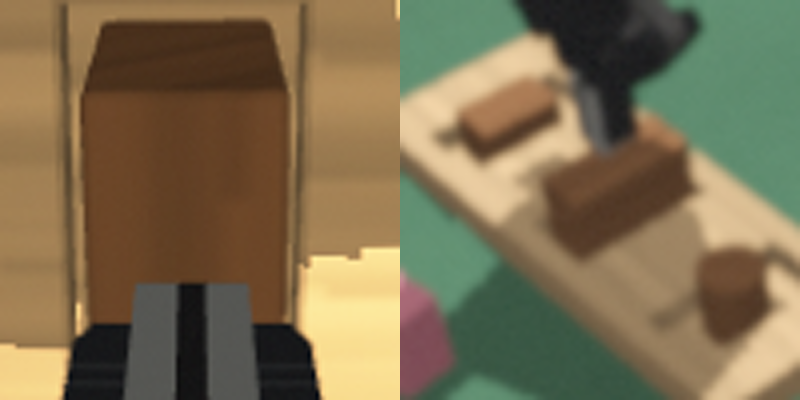

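The fingers shut just above the block: in the crop the tips show at (190,283), overlying the block's top face, and in the side view at pixel (191,180). So the real fingertips sit roughly 27 to 35 mm higher than the stated TCP. I'll reopen and go lower in small stages, watching the force.

Emit:
step_arm(deltas=[[[0,0,0,0],[0,0,0,0],[0,0,0,0],[0,0,0,0],[0,0,0,0],[0,0,0,0],[0,0,0.003,0],[0,0,0.006,0],[0,0,0.006,0]]], fingers=0.6)

```text
clock: 4.45
tcp_pos: [507.9, 186.9, 16.0]
orientation: [-3.141, -0.001, -3.103]
wrist_force: [-0.5, -0.3, -1.0]
grip_width: 51.2
gripper_force: 0.0
```

Emit:
step_arm(deltas=[[[0,0,0.003,0],[0,0,0.006,0],[0,0,0.008,0],[0,0,0.008,0]]])

```text
clock: 4.78
tcp_pos: [508.0, 186.9, 8.1]
orientation: [-3.141, -0.001, -3.103]
wrist_force: [0.4, 0.6, 0.2]
grip_width: 51.2
gripper_force: 0.0
```

Emit:
step_arm(deltas=[[[0,0,0.003,0],[0,0,0.005,0],[0,0,0.005,0],[0,0,0.005,0]]])

```text
clock: 5.12
tcp_pos: [508.3, 187.0, 3.5]
orientation: [-3.141, -0.0, -3.103]
wrist_force: [-0.4, -0.4, -1.0]
grip_width: 51.6
gripper_force: 0.0
```

Emit:
step_arm(deltas=[[[0,0,0.002,0],[0,0,0.003,0],[0,0,0.003,0],[0,0,0.003,0]]])

```text
clock: 5.45
tcp_pos: [508.3, 187.0, 0.6]
orientation: [-3.142, -0.0, -3.103]
wrist_force: [-0.4, 0.3, -0.3]
grip_width: 51.5
gripper_force: 0.0
```

Emit:
step_arm(deltas=[[[0,0,0,0],[0,0,0,0],[0,0,0,0],[0,0,0,0],[0,0,0,0],[0,0,0,0],[0,0,0,0]]], fingers=0, squeeze=40)

```text
clock: 6.03
tcp_pos: [508.5, 187.1, 0.8]
orientation: [3.142, 0.0, -3.103]
wrist_force: [-0.4, -0.8, 3.3]
grip_width: 25.0
gripper_force: 39.7
```

```bash
python3 - <<'E'
from h import *
s=ctrl.state();im=ctrl.capture("wrist")[:,:,::-1];t=ctrl.capture("side")[:,:,::-1]
print(s["tcp_pos"],s["wrist_force"],s["grip_width"],s["gripper_force"])
cv2.imwrite("pics/w5.png",np.hstack([cv2.resize(im[180:280,230:330],(400,400),interpolation=2),cv2.resize(t[150:230,150:230],(400,400),interpolation=2)]))
E
```

```text
[508.5459317  187.06275189   0.84389029] [-0.35709809 -0.82409509  3.28303777] 25.015008819241668 39.70546782016754
```

View pics/w5.png

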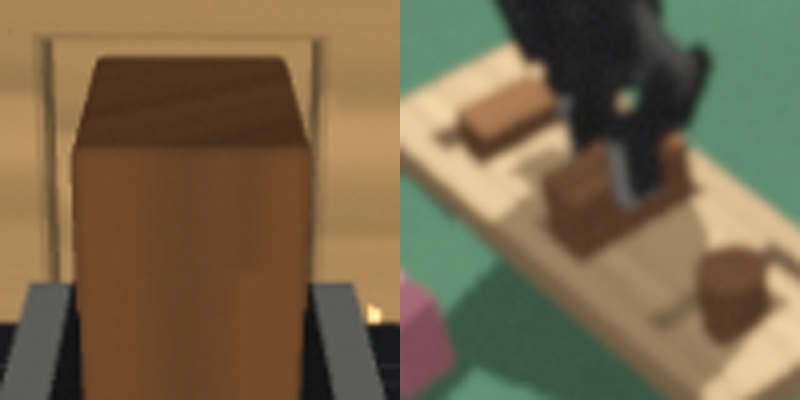

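The block is gripped at 25 mm opening and 40 N, with the tips at about z = 26. Next I lift it and carry it to a spot 12 mm short of both the fence and the stop.

Emit:
step_arm(deltas=[[[0,0,-0.01,0],[0,0,-0.03,0],[0,0,-0.06,0],[0,0,-0.08,0],[0,0,-0.08,0],[0,0,-0.08,0]]])

```text
clock: 6.63
tcp_pos: [509.1, 187.4, 82.0]
orientation: [3.141, 0.002, -3.103]
wrist_force: [0.8, -0.5, -0.1]
grip_width: 25.0
gripper_force: 39.4
```

Emit:
step_arm(deltas=[[[-0.003,-0.026,0,0],[-0.0065,-0.0565,0,0],[-0.01,-0.09,0,-0.01],[-0.015,-0.13,0,-0.02],[-0.019,-0.165,0,-0.03],[-0.023,-0.2,0,-0.04],[-0.027,-0.235,0,-0.053],[-0.031,-0.27,0,-0.053],[-0.035,-0.305,0,-0.053],[-0.039,-0.34,0,-0.053],[-0.043,-0.37,0,-0.053],[-0.045,-0.3885,0,-0.053]]])

```text
clock: 7.63
tcp_pos: [567.5, -202.2, 79.2]
orientation: [3.141, -0.002, -3.052]
wrist_force: [1.1, 1.2, -0.9]
grip_width: 25.1
gripper_force: 39.5
```

Emit:
step_arm(deltas=[[[0,0,0.01,0],[0,0,0.03,0],[0,0,0.04,0],[0,0,0.04,0],[0,0,0.04,0],[0,0,0.04,0]]])

```text
clock: 8.13
tcp_pos: [568.2, -198.8, 40.8]
orientation: [3.141, -0.0, -3.05]
wrist_force: [0.1, -0.4, 0.1]
grip_width: 24.8
gripper_force: 39.5
```

```bash
python3 - <<'E'
from h import *
s=ctrl.state();im=ctrl.capture("wrist")[:,:,::-1];t=ctrl.capture("top")[:,:,::-1]
print(s)
np.savez("s6.npz",p=s["tcp_pos"],o=s["orientation"])
cv2.imwrite("pics/w6.png",np.hstack([cv2.resize(im[150:330,170:400],(480,376),interpolation=2),cv2.resize(t[178:268,320:396],(318,376),interpolation=2)]))
E
```

```text
{'clock': 8.1333, 'joint_pos': array([-3.39112597e-01,  5.04582307e-01,  1.80108758e+00,  4.76999371e-05,
        8.36240641e-01, -2.00189417e+00]), 'qvel': array([-2.33343808e-03, -1.36174705e-02, -8.03639255e-03, -8.84783834e-06,
       -2.04618672e-03, -2.78069645e-03]), 'joint_efforts': array([-1.25966887e-01, -6.18599010e+01, -2.55522984e+01, -3.00493019e-03,
        4.26509650e-02,  4.19913398e-03]), 'tcp_pos': array([ 568.24686768, -198.83800232,   40.77447401]), 'orientation': array([ 3.14142767e+00, -2.74006091e-04, -3.04963936e+00]), 'wrist_force': array([ 0.104688  , -0.37964075,  0.12564422]), 'torque': array([-0.02442458, -0.03902086,  0.04722792]), 'gripper_force': 39.46680128574371, 'grip_width': 24.754717291684496}
```

View pics/w6.png

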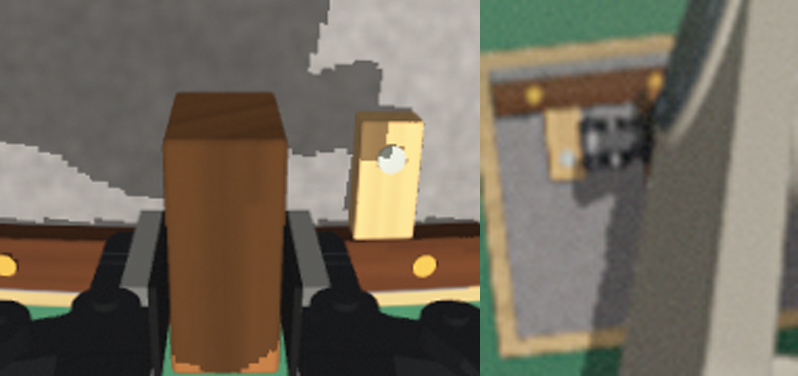

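The block has its length square to the fence, so it needs a quarter turn. In the wrist crop the stop's top face has corners at (358,122), (423,122), (413,238) and (354,240), with the fence edge at about row 238.

```bash
python3 - <<'E'
from h import *
z=np.load("s6.npz");s=dict(tcp_pos=z["p"],orientation=z["o"])
u=(np.array([(358,122),(423,122),(413,238),(354,240)])+.5)/2.087-.5+[170,150]
q=hit(*wrist_ray(u,s),24);print(q.round(1),q.mean(0))
w=.091;R=np.array([[np.cos(w),-np.sin(w)],[np.sin(w),np.cos(w)]])
for c in(q.mean(0)[:2],np.array([568.5,-147.4])):
    seat=c+R@[7,-40];pre=seat+R@[-12,-12];print(seat,pre)
E
```

```text
[[ 550.3 -159.3   24. ]
 [ 548.4 -138.8   24. ]
 [ 588.  -134.4   24. ]
 [ 589.9 -154.2   24. ]] [ 569.17106507 -146.6896632    24.        ]
[ 579.77707983 -185.88803626] [ 568.91722504 -198.92887802]
[ 579.10601477 -186.59837306] [ 568.24615997 -199.63921482]
```

Emit:
step_arm(deltas=[[[0,0,0,0.1],[0,0,0,0.22],[0,0,0,0.34],[0,0,0,0.46],[0,0,0,0.58],[0,0,0,0.7],[0,0,0,0.82],[0,0,0,0.94],[0,0,0,1.06],[0,0,0,1.18],[0,0,0,1.3],[0,0,0,1.42]]])

```text
clock: 9.23
tcp_pos: [568.8, -199.4, 41.6]
orientation: [3.14, 0.001, 1.807]
wrist_force: [0.4, 0.1, 0.1]
grip_width: 24.7
gripper_force: 39.5
```

Emit:
step_arm(deltas=[[[0,0,0,0.1],[0,0,0,0.151],[0,0,0,0.151],[0,0,0,0.151],[0,0,0,0.151]]])

```text
clock: 9.65
tcp_pos: [568.4, -199.4, 41.1]
orientation: [3.141, 0.0, 1.664]
wrist_force: [-0.2, -0.2, 0.2]
grip_width: 25.1
gripper_force: 39.5
```

Emit:
step_arm(deltas=[[[0,0,0.01,0],[0,0,0.025,0],[0,0,0.03,0],[0,0,0.03,0],[0,0,0.03,0]]])

```text
clock: 10.07
tcp_pos: [567.8, -199.4, 10.2]
orientation: [-3.141, -0.0, 1.662]
wrist_force: [0.5, -0.3, -0.3]
grip_width: 24.8
gripper_force: 39.5
```

Emit:
step_arm(deltas=[[[0,0,0.001,0],[0,0,0.002,0],[0,0,0.003,0],[0,0,0.003,0],[0,0,0.003,0]]])

```text
clock: 10.48
tcp_pos: [568.3, -199.5, 7.9]
orientation: [3.141, 0.0, 1.662]
wrist_force: [-0.3, -0.3, 0.1]
grip_width: 24.8
gripper_force: 39.5
```

Still free. Next, small steps down to contact.

Emit:
step_arm(deltas=[[[0,0,0.0005,0],[0,0,0.001,0],[0,0,0.0015,0],[0,0,0.0015,0],[0,0,0.0015,0]]])

```text
clock: 10.9
tcp_pos: [568.6, -199.6, 6.8]
orientation: [3.141, 0.0, 1.662]
wrist_force: [-2.1, -0.1, 6.0]
grip_width: 25.0
gripper_force: 40.2
```

Touching the bed at 6 N. I'll ease off slightly and slide towards the fence and stop.

Emit:
step_arm(deltas=[[[0.002,0.002,-0.0005,0],[0.005,0.005,-0.0005,0],[0.008,0.008,-0.0005,0],[0.009,0.009,-0.0005,0],[0.009,0.009,-0.0005,0],[0.009,0.009,-0.0005,0]]])

```text
clock: 11.4
tcp_pos: [576.8, -189.5, 6.9]
orientation: [3.141, 0.0, 1.662]
wrist_force: [0.9, 0.7, 3.4]
grip_width: 24.8
gripper_force: 39.9
```

Emit:
step_arm(deltas=[[[0.001,0,0,0],[0.002,0,0,0],[0.002,0,0,0],[0.002,0,0,0]]])

```text
clock: 11.73
tcp_pos: [576.3, -187.7, 6.9]
orientation: [3.141, 0.0, 1.662]
wrist_force: [1.2, 0.7, 5.4]
grip_width: 24.9
gripper_force: 40.1
```

Emit:
step_arm(deltas=[[[0.001,0,0,0],[0.001,0,0,0],[0.001,0,0,0]]])

```text
clock: 11.98
tcp_pos: [576.3, -187.2, 6.8]
orientation: [3.141, 0.001, 1.662]
wrist_force: [-0.1, -3.5, 6.4]
grip_width: 24.9
gripper_force: 40.1
```

Emit:
step_arm(deltas=[[[0.001,0,0,0],[0.001,0,0,0],[0.001,0,0,0]]])

```text
clock: 12.23
tcp_pos: [576.3, -187.1, 7.0]
orientation: [3.141, 0.002, 1.662]
wrist_force: [-0.4, -8.3, 5.2]
grip_width: 24.9
gripper_force: 40.1
```

The end is against the stop. I'll ease that to a light touch and move into the fence.

Emit:
step_arm(deltas=[[[-0.0006,0.001,0,0],[-0.0006,0.002,0,0],[-0.0006,0.003,0,0],[-0.0006,0.003,0,0],[-0.0006,0.003,0,0]]])

```text
clock: 12.65
tcp_pos: [579.0, -186.9, 6.9]
orientation: [3.142, 0.001, 1.662]
wrist_force: [-0.8, -6.3, 5.8]
grip_width: 24.9
gripper_force: 40.2
```

Emit:
step_arm(deltas=[[[0,0.001,0,0],[0,0.001,0,0],[0,0.001,0,0]]])

```text
clock: 12.9
tcp_pos: [579.3, -186.8, 6.9]
orientation: [-3.14, 0.001, 1.662]
wrist_force: [-3.6, -7.2, 7.6]
grip_width: 25.2
gripper_force: 40.5
```

Emit:
step_arm(deltas=[[[-0.0005,0.0005,0.0004,0],[-0.0005,0.001,0.0008,0],[-0.0005,0.0015,0.001,0],[-0.0005,0.002,0.001,0],[-0.0005,0.002,0.001,0],[-0.0005,0.002,0.001,0]]], squeeze=60)

```text
clock: 13.4
tcp_pos: [579.3, -186.8, 6.9]
orientation: [-3.137, -0.0, 1.662]
wrist_force: [-13.8, -4.9, 26.3]
grip_width: 24.0
gripper_force: 61.8
```

Emit:
step_arm(deltas=[[[0,0,-0.0004,0],[0,0,-0.0008,0],[0,0,-0.0008,0],[0,0,-0.0008,0]]])

```text
clock: 13.73
tcp_pos: [579.3, -186.8, 6.9]
orientation: [-3.137, -0.0, 1.662]
wrist_force: [-10.7, -5.6, 18.2]
grip_width: 24.0
gripper_force: 60.8
```

Emit:
step_arm(deltas=[[[0,0,0,0],[0,0,0,0],[0,0,0,0],[0,0,0,0]]])

```text
clock: 14.07
tcp_pos: [579.3, -186.8, 6.9]
orientation: [-3.137, -0.0, 1.662]
wrist_force: [-10.7, -5.5, 17.6]
grip_width: 24.2
gripper_force: 60.8
```

Emit:
step_arm(deltas=[[[0,0.0005,-0.0003,0],[0,0.001,-0.0005,0],[0,0.001,-0.0005,0],[0,0.001,-0.0005,0],[0,0.001,-0.0005,0]]])

```text
clock: 14.48
tcp_pos: [579.3, -186.8, 7.0]
orientation: [-3.135, -0.0, 1.663]
wrist_force: [-12.7, -7.7, 16.5]
grip_width: 24.4
gripper_force: 60.5
```

Emit:
step_arm(deltas=[[[0,0,0,0],[0,0,0,0],[0,0,0,0],[0,0,0,0]]])

```text
clock: 14.82
tcp_pos: [579.3, -186.8, 7.0]
orientation: [-3.135, -0.0, 1.663]
wrist_force: [-13.1, -7.4, 16.0]
grip_width: 24.1
gripper_force: 60.5
```

The block is seated with steady forces: about 16 N down, about 13.5 N into the fence and about 6 N on the stop. Handing in while still holding the push.

```bash
python3 - <<'E'
from rig import ctrl
print(ctrl.hand_in())
E
```

```text
the job is handed in; nothing more can be done
None
```

The end-block blank is on the jig bed, long side along the fence and end against the stop, handed in at about 15 s with the push still held: about 16 N down and 13.5 N into the fence, judged by force and position readings, with no picture after seating; the first grasp closed above the block and had to be redone lower.

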